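# Pop and open the lens case

### The job

Open the lens case with the yellow lid: press down its red release tab and let go, so that the lid springs up, then push the lid back as far as it goes, against its stop. Do not shove, tip or lift the case, keep the white-lidded case shut, and leave everything else on the bench where it is.

Things in the scene. Friction and masses are not known exactly. Their poses are not given: they have to be found in the camera images.
- case_yellow: The lens case with the yellow lid: a black box 120 (x) x 130 (y) mm on a steel base plate 180 x 140 x 6 mm, standing loose on the bench by its own weight (about 1.4 kg), 57 mm tall when shut. Origin on its underside, z up. Its own -x side is the front with the red release tab, +x the back with the hinge, y along the hinge. Box walls span x = -55 to +65 mm, the base plate x = -108 to +72 mm.
- press_yellow (a point): Place to press on the yellow-lidded case: centre of the flat top of its red release tab, on the tab. The pad is 34 mm (x) x 40 mm (y), its top 36 mm above the bench, level, projecting from the front of the case; this point is at x = -91 mm, y = 0 in the case's frame, 19 mm in front of the tab's upright hook that holds the lid's front edge. Free space of 24 mm lies beneath the pad.
- tab_yellow (a joint): Release tab of the yellow-lidded case: 0 at rest, grows as the pad is pressed down, 0.25 rad at its lower stop (pad centre about 7 mm down). The lid is let go at about 0.10 rad (3 mm). Sprung: about 1 N to start moving, about 2 N to let the lid go, 3 to 5 N fully down; it comes back by itself.
- lid_yellow (a joint): Yellow lid: 0 shut and latched, grows as it opens about the hinge at the back, 1.92 rad (110 degrees, leaning back past upright) at its stop. Once unlatched a spring lifts it within about two seconds to about 1.05 rad (60 degrees) and no further. Beyond that a stiff hinge keeps it where it is left, so it must be pushed on to its stop (a few newtons at the free edge).
- edge_yellow (a point): Middle of the front (free) edge of the yellow lid, half-way through its thickness, moving with the lid. The lid is a flat panel 125 mm from hinge to free edge, 128 mm wide along the hinge and 6 mm thick. With the lid lifted to 1.05 rad this edge is about 160 mm above the bench and the lid's underside faces the front of the case.
- hinge_yellow (a point): Middle of the hinge axis of the yellow lid, fixed to the case at x = +63 mm, 50.5 mm above the bench; the axis runs along the case's y.
- case_white: A second case of the same make, size and working, also with a red tab, but with a white lid; to be left shut. Origin on its underside, axes as on the yellow-lidded case.
- lid_white (a joint): White lid: 0 shut and latched, grows as it opens.
- barrel_a: Bystander: black lens barrel standing upright, 32 mm across, 45 mm tall. Origin at the centre of its underside.
- barrel_b: Bystander: black lens barrel standing upright, 32 mm across, 36 mm tall. Origin at the centre of its underside.
- loupe: Bystander: small aluminium loupe standing upright, 42 mm across, 34 mm tall. Origin at the centre of its underside.
- dropper: Bystander: white dropper bottle with a blue cap, 44 mm across, 95 mm tall. Origin at the centre of its underside.
- swab_jar: Bystander: amber jar with a steel cap, 60 mm across, 70 mm tall. Origin at the centre of its underside.
- driver: Bystander: screwdriver with a blue handle lying down, 150 mm long. Origin on the long axis.
- tray: Bystander: open black parts tray, 120 x 160 mm, 30 mm tall. Origin at the centre of its underside.

How it is judged:
On the way, in this order (a step that is already met when the one before it is completed fails the run):
1. the red tab of the yellow-lidded case is pressed down (value of joint tab_yellow above 0.11 rad).
2. the tab is let go and the yellow lid has sprung up half open (value of joint tab_yellow below 0.06 rad and value of joint lid_yellow above 0.85 rad), for 0.2 s.
3. the yellow lid is pushed back to its stop (value of joint lid_yellow above 1.8 rad), for 0.2 s.
At the end, for the whole second after the job is handed in: The yellow lid rests within 0.12 rad (7 degrees) of its 1.92 rad stop with the tab back up; its case is flat and within 30 mm of where it began; the white lid is shut, and the white-lidded case and all other loose things are within 20 mm of where they began (value of joint lid_yellow above 1.8 rad and velocity of joint lid_yellow between -0.1 and 0.1 rad/s and value of joint tab_yellow below 0.06 rad and value of joint lid_white below 0.05 rad and distance of case_yellow from where it was at the start of the episode below 0.03 m and angle between case_yellow's own z axis and vertical below 0.05 rad and linear speed of case_yellow below 0.02 m/s and distance of each of case_white, barrel_a, barrel_b, loupe, dropper, swab_jar, driver, tray from where it was at the start of the episode below 0.02 m); the robot touches nothing.
It fails at once if the yellow-lidded case is shoved more than 30 mm (distance of case_yellow from where it was at the start of the episode above 0.03 m).
It fails at once if the yellow-lidded case is lifted or tipped (height (world z) of case_yellow above 0.012 m or angle between case_yellow's own z axis and vertical above 0.15 rad).
It fails at once if the white-lidded case is opened or shifted by more than 20 mm (value of joint lid_white above 0.08 rad or distance of case_white from where it was at the start of the episode above 0.02 m).
It fails at once if a bystander is lifted, knocked over or shifted by more than 20 mm (distance of any of barrel_a, barrel_b, loupe, dropper, swab_jar, driver, tray from where it was at the start of the episode above 0.02 m or angle between any of barrel_a, barrel_b, loupe, dropper, swab_jar, tray's own z axis and vertical above 0.5 rad).
It also fails if it takes over 48 s, if anything falls off the work surface, if the arm or the gripper's body presses on something with over 40 N, if the wrist force passes 120 N, or if a joint passes its speed limit or range.

### The arm

A 7-joint arm with a two-finger parallel gripper is mounted at the origin on the work surface. World frame = base frame: x ahead of the robot, y to its left, z up, the work surface at z = 0. Lengths are in m, angles in rad, forces in N, time in s.
With the tool pointing down it reaches from about 0.425 to 0.825 m from the base axis. Payload 3.6 kg.
Tool frame: the origin (TCP) lies at the very end of the fingers, on their centre line; the grasp point (between the pads) lies 19 mm behind it (arm.tcp_to_grasp is the distance from the TCP to the grasp point, in m); x points along the fingers, z is the direction in which the jaws open and shut, and the axes are right-handed (so a half turn about x gives the same grasp; the last joint's range is limited). The gripper opens to 85 mm and grips with 20 to 120 N. Pads are 22 mm wide; open, the fingers measure 114 mm over their backs; the gripper's body (76 mm by 85 mm) begins 54 mm behind the grasp point. The pads swing forward as they close: fully open they stand 13 mm farther back than shut.
Start: joints at [1.26, 0.615, -0.013, 1.423, 0.008, 1.103, -0.04], TCP at [0.182, -0.624, 0.231] pointing down, gripper open.
Joint ranges: [-3.12, 3.12], [-0.3, 2.06], [-1.34, 1.32], [0.26, 2.42], [-1.36, 4.5], [0.01, 1.98], [-2.84, 2.84]. Speed limits (rad/s): [2.79, 2.79, 3.14, 3.14, 3.14, 3.14, 3.14].

### API

Orientations are given as a unit quaternion [x, y, z, w].
In Python, from rig import arm, viewer, workorder, models gives the robot as it stands.
- The arm moves only by the tool carry_out, never from a script. Its argument "series" is a list that holds one entry, the list of rows, each a list of 7 numbers: the shift along the tool's x, y, z in m, then the turn, a rotation vector about the tool's x, y, z in degrees, then the opening in per cent of the stroke, from 0 (shut) to 100 (fully open). A call has 1 to 12 rows; each row is the pose to reach, as a shift and turn from the pose commanded when the call began, along the tool's axes at that moment; what a row does not reach only later rows make up. A row lasts 1/8 s, in which the tool goes at most 62.5 mm and 10.7 degrees, less where a joint would pass 70% of its speed; a pose out of reach is approached as far as the arm can. A call with a gripper value outside its range is refused whole. The fingers move at their own pace and stop on an object; "newtons" is the grip in N (left out, the last holds). Time passes only in rows, so rows that repeat a pose let the fingers close. It gives the time, the measured TCP pose, the force and the opening at its end, in the units of the state.
- arm.get_state(): the state, without advancing time (a new reading comes with each control period).
- viewer.capture(name): name is "side" or "top" or "wrist"; returns the picture (384x512x3 uint8, red, green, blue); there is no depth.
- viewer.camera_model(name): a dict with "fx", "fy", "cx", "cy" (pixels), "R" (3x3) and "t" (3): a world point X has camera coordinates R X + t; the wrist camera has in their place "T_tool_cam" (4x4, takes a point from camera to tool coordinates, whose origin is the TCP and whose axes are the tool frame's). Camera axes: x right, y down, z forward; pixel columns grow to the right and rows downward; lengths in m; the calibration is good to about 2 mm. The wrist camera is an equidistant fisheye: a pixel r from the principal point sees the ray r / f radians off the axis. A picture is of the moment at which its call begins: read the wrist's pose just before it. camera_model takes no time and is no camera call.
- workorder.sign_off(): hands the job in, once; it reports no verdict.
Trained networks look in the newest picture that a camera, given by its name, has taken for a name from the list of things; names that differ only in an ending like _2 or _b are one class to them, and where a whole thing is asked for, a point or a joint stands for the part that bears it (a point fixed in the world has none). Each returns a list of dicts, best first, with "p" (0 to 1); they miss things now and then, are a little off and sometimes report something else, mostly with a low value. They report only what shows in the picture. A call takes as long as a camera call.
- models.recognise(camera, target): "extent" ([left, top, width, height] in pixels, round what is visible of it).
- models.masks_of(camera, target): "mask" (384x512 bool, what is visible of it) and "extent" ([left, top, width, height] in pixels, round what is visible of it).
The state is a dict: "time": time; "joint_pos": joint angles; "joint_velocities": joint speeds; "effort": joint torques, N m; "eef_pos": TCP position; "tcp_rot": TCP orientation; "wrist_force": force on the tool from outside, world axes, zero at the start; "ft_torque": the same for the moment, N m; "opening": opening from 0.0 (shut) to 1.0 (fully open).
Only numpy, scipy, OpenCV 4.12 (cv2) and the standard library are available. Lean on these libraries where they do the work, as an engineer would, in place of code of your own. Each camera call takes 0.05 s, during which the arm holds its last target.

## Working session

There is one attempt and no reset: what is moved stays moved. The work goes in short steps, Python scripts to look and compute and a tool call to move; the robot and the scene stay as the last step left them, time stands still between calls to the robot, and variables do not carry over. Pictures are saved under pics/ and viewed, and the job is handed in when it is done.

Besides the shell and the picture viewer there is one more tool, called after "Emit:" as a command line: name --argument value ..., lists and objects as JSON in quotes. carry_out: Moves the arm, as the interface text tells. Its arguments: {"type":"object","properties":{"series":{"type":"array"},"newtons":{"type":"number"}},"required":["series"]}

```bash
mkdir -p pics; ls
python3 - <<'E'
from rig import arm, viewer, workorder, models
import cv2
print(arm.get_state())
for c in ["side","top","wrist"]:
    im=viewer.capture(c); cv2.imwrite(f"pics/{c}0.png",im[:,:,::-1])
    print(c,viewer.camera_model(c))
    for t in ["case_yellow","case_white","press_yellow","tab_yellow","lid_yellow"]:
        print(t,[(round(d["p"],2),d["extent"]) for d in models.recognise(c,t)][:3])
E
```

```text
pics
{'time': 0.0, 'joint_pos': array([ 1.26046096,  0.61591655, -0.0126111 ,  1.42492841,  0.00810774,
        1.10337254, -0.04039384]), 'joint_velocities': array([ 7.79789227e-04,  9.63274573e-05, -1.16586129e-04, -1.92926666e-03,
       -1.19103905e-03,  1.21822005e-03, -8.39400575e-04]), 'effort': array([-6.57691653e-04, -4.69214845e+01,  2.59286854e-01, -1.71033686e+01,
        1.00539697e-02,  9.57708398e-03,  7.76082516e-06]), 'eef_pos': array([ 0.18181414, -0.62325236,  0.2301301 ]), 'tcp_rot': array([ 0.42476431,  0.56644709, -0.423699  ,  0.56497091]), 'wrist_force': array([ 0.52080313, -0.25583658, -1.14840495]), 'ft_torque': array([ 0.01287429,  0.00571033, -0.10257883]), 'opening': 0.9974260559055547}
side {'fx': 392.3259059565941, 'fy': 392.3259059565941, 'cx': 254.49907708708417, 'cy': 192.41717806784897, 'R': array([[-0.99631238, -0.08480919,  0.0130016 ],
       [-0.06031356,  0.58449926, -0.80914948],
       [ 0.06102388, -0.80694982, -0.587459  ]]), 't': array([0.55636837, 0.0746799 , 1.17436188])}
case_yellow [(0.65, [231.9, 154.6, 62.0, 39.1])]
case_white [(0.75
[... 705 characters left out ...]
_yellow [(0.61, [289.0, 162.2, 47.8, 43.6]), (0.56, [312.0, 198.6, 17.7, 18.5])]
lid_yellow [(0.56, [288.0, 161.1, 49.6, 44.7]), (0.47, [186.8, 159.2, 43.5, 38.4])]
wrist {'fx': 297.3186396354542, 'fy': 297.3186396354542, 'cx': 254.114982096986, 'cy': 193.16637864884896, 'T_tool_cam': array([[-7.60079191e-04, -3.24362323e-01,  9.45932612e-01,
        -1.42925596e-01],
       [ 1.45927257e-04, -9.45932911e-01, -3.24362308e-01,
         8.33153663e-02],
       [ 9.99999700e-01, -1.08503690e-04,  7.66317226e-04,
         5.62052229e-04],
       [ 0.00000000e+00,  0.00000000e+00,  0.00000000e+00,
         1.00000000e+00]])}
case_yellow []
case_white []
press_yellow []
tab_yellow []
lid_yellow []
```

Run:
```python
import cv2
t=cv2.imread("pics/top0.png"); c=cv2.resize(t[140:250,170:370],None,fx=4,fy=4,interpolation=cv2.INTER_CUBIC); cv2.imwrite("pics/top0z.png",c)
t=cv2.imread("pics/side0.png"); c=cv2.resize(t[120:290,190:360],None,fx=3.5,fy=3.5,interpolation=cv2.INTER_CUBIC); cv2.imwrite("pics/side0z.png",c)
```

```text
(no output)
```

View pics/top0.png

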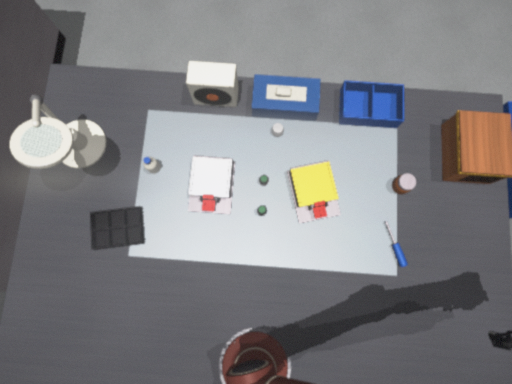

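View pics/top0z.png

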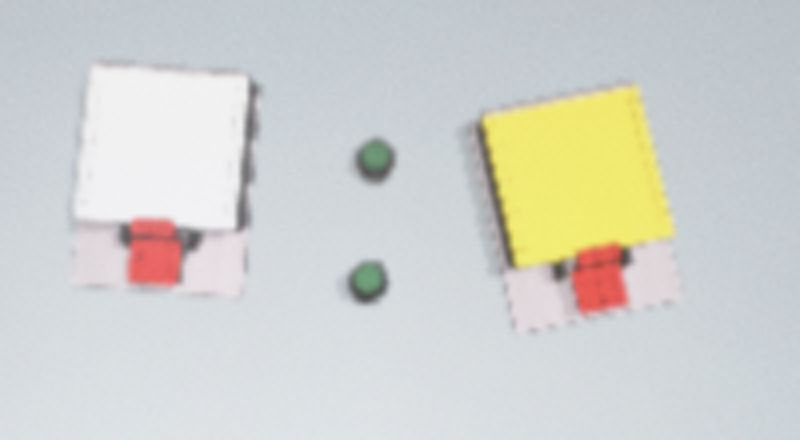

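View pics/side0z.png

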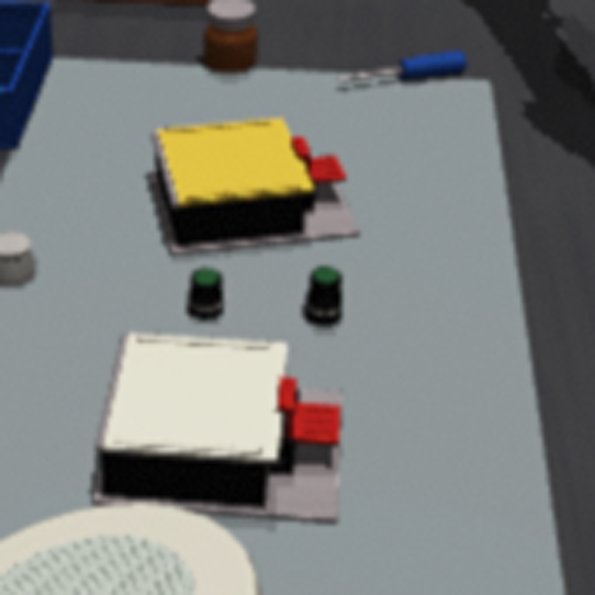

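View pics/side0.png

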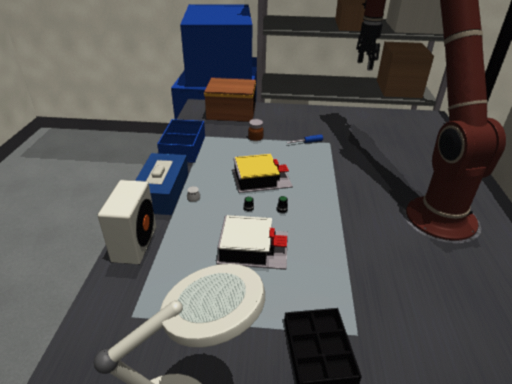

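```bash
cat > h.py <<'E'
import numpy as np
from rig import arm, viewer, workorder, models
from scipy.spatial.transform import Rotation as Rn
def proj(c,X):
    m=viewer.camera_model(c); p=np.asarray(X)@m["R"].T+m["t"]
    return np.c_[m["fx"]*p[:,0]/p[:,2]+m["cx"], m["fy"]*p[:,1]/p[:,2]+m["cy"]]
def world(q,P):
    P=np.asarray(P,float);c,s=np.cos(q[2]),np.sin(q[2])
    return np.c_[q[0]+c*P[:,0]-s*P[:,1], q[1]+s*P[:,0]+c*P[:,1], P[:,2]]
E
python3 - <<'E'
from h import *
from scipy.optimize import least_squares
L=[(.063,.064,.055),(.063,-.064,.055),(-.062,-.064,.055),(-.062,.064,.055)]
tp=L+[(-.108,.07,.006),(-.108,-.07,.006),(-.091,0,.036)]
tpx=np.array([(482,115),(636,86),(675,238),(513,267),(518,332),(680,297),(600,290)])/4+[170,140]
sp=L+[]
spx=np.array([(178,202),(157,130),(282,120),(312,188)])/3.5+[190,120]
sp+= [(-.108,.07,.006),(.072,.07,.006)]
spx=np.r_[spx,np.array([(358,233),(172,250)])/3.5+[190,120]]
f=lambda q: np.r_[(proj("top",world(q,tp))-tpx).ravel(),(proj("side",world(q,sp))-spx).ravel()]
ft=lambda q:(proj("top",world(q,tp))-tpx).ravel()
fs=lambda q:(proj("side",world(q,sp))-spx).ravel()
for g in (f,ft,fs):
    r=least_squares(g,[.5,-.2,0],loss="soft_l1"); print(r.x, np.round(r.fun.reshape(-1,2),1).tolist())
q=least_squares(f,[.5,-.2,0],loss="soft_l1").x
print(world(q,[(-.091,0,.036),(.063,0,.0505)]))
m=viewer.camera_model("top")
def ground(c,u,v,z):
    m=viewer.camera_model(c);d=m["R"].T@np.array([(u-m["cx"])/m["fx"],(v-m["cy"])/m["fy"],1]);o=-m["R"].T@m["t"];return o+d*(z-o[2])/d[2]
for n,u,v,z in [("b1",264,180,.04),("b2",262,210,.04),("jar",405,184,.05),("drv",400,254,.01),("drvtip",386,224,.01),("white",211,178,.055)]: print(n,ground("top",u,v,z))
s=arm.get_state();print(Rn.from_quat(s["tcp_rot"]).as_matrix())
E
```

```text
[ 0.56643022 -0.14879518  0.27458493] [[-0.4, 0.7], [-0.2, 0.2], [-0.5, -0.4], [0.5, 0.4], [-0.9, 0.6], [0.4, 0.7], [-0.2, 0.4], [-0.5, -0.4], [-0.5, -0.4], [-0.4, -0.7], [-0.2, -0.1], [-0.0, -0.7], [-1.1, -0.1]]
[ 0.56776424 -0.14950254  0.26987531] [[-0.1, 0.3], [0.2, -0.1], [-0.4, -0.7], [0.7, -0.1], [-0.8, 0.1], [0.5, 0.4], [-0.1, 0.0]]
[ 0.56484697 -0.14674161  0.27345343] [[-0.1, -0.0], [-0.1, -0.1], [0.0, -0.3], [0.3, 0.3], [0.5, -0.3], [-0.7, 0.3]]
[[ 0.47883928 -0.1734696   0.036     ]
 [ 0.62707011 -0.13171289  0.0505    ]]
b1 [0.57264142 0.01135271 0.04      ]
b2 [0.47441856 0.01107211 0.04      ]
jar [ 0.58933567 -0.44033212  0.05      ]
drv [ 0.36863628 -0.43818164  0.01      ]
drvtip [ 0.46166909 -0.39304306  0.01      ]
white [0.56371965 0.18093194 0.055     ]
[[ 4.53917250e-05  9.59973496e-01  2.80090853e-01]
 [ 3.03578424e-05  2.80090852e-01 -9.59973496e-01]
 [-9.99999999e-01  5.20778070e-05 -1.64289171e-05]]
```

Emit:
carry_out --series '[[[0, 0.04, -0.035, 0, 0, 5, 60], [0.01, 0.08, -0.07, 0, 0, 10, 30], [0.02, 0.12, -0.105, 0, 0, 15, 0], [0.03, 0.16, -0.14, 0, 0, 20, 0], [0.04, 0.2, -0.17, 0, 0, 20, 0], [0.05, 0.24, -0.205, 0, 0, 20, 0], [0.06, 0.28, -0.24, 0, 0, 20, 0], [0.08, 0.32, -0.275, 0, 0, 20, 0], [0.1, 0.36, -0.305, 0, 0, 20, 0], [0.12, 0.4, -0.335, 0, 0, 20, 0], [0.13, 0.414, -0.349, 0, 0, 20, 0], [0.13, 0.414, -0.349, 0, 0, 20, 0]]]' --newtons 60

```text
time: 2.4
eef_pos: [0.4823, -0.171, 0.101]
tcp_rot: [0.515, 0.485, -0.318, 0.631]
wrist_force: [0.3, -0.5, -0.6]
opening: 0.002
```

Run:
```python
from h import *
import cv2
s=arm.get_state();print({k:np.round(s[k],4) for k in s})
print(Rn.from_quat(s["tcp_rot"]).as_matrix().round(3))
q=(.5664,-.1488,.2746)
c,sn=np.cos(q[2]),np.sin(q[2]);d=s["eef_pos"]-[q[0],q[1],0];print("case frame tcp",c*d[0]+sn*d[1],-sn*d[0]+c*d[1],d[2])
a=viewer.capture("wrist");b=viewer.capture("side")
cv2.imwrite("pics/w1.png",a[:,:,::-1]);cv2.imwrite("pics/s1.png",cv2.resize(b[100:260,180:390,::-1],None,fx=3.5,fy=3.5,interpolation=cv2.INTER_CUBIC))
```

```text
{'time': np.float64(2.4), 'joint_pos': array([ 0.6291,  0.5483, -0.2785,  2.1832, -0.4642,  0.1762, -0.4264]), 'joint_velocities': array([ 0.0508, -0.021 ,  0.041 , -0.0068,  0.007 ,  0.0005,  0.0082]), 'effort': array([ -1.2749, -34.2834,  -2.9352,  -8.6411,  -0.208 ,  -0.4308,
        -0.0413]), 'eef_pos': array([ 0.4823, -0.171 ,  0.101 ]), 'tcp_rot': array([ 0.5153,  0.4849, -0.3181,  0.631 ]), 'wrist_force': array([ 0.3241, -0.465 , -0.5838]), 'ft_torque': array([-0.1443,  0.3295, -0.0274]), 'opening': np.float64(0.0024)}
[[ 0.327  0.901  0.284]
 [ 0.098  0.267 -0.959]
 [-0.94   0.342 -0.001]]
case frame tcp -0.08700070489051262 0.0014733658251602395 0.10095212724263425
```

View pics/w1.png

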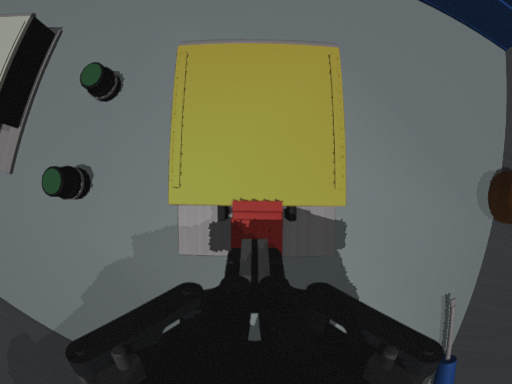

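View pics/s1.png

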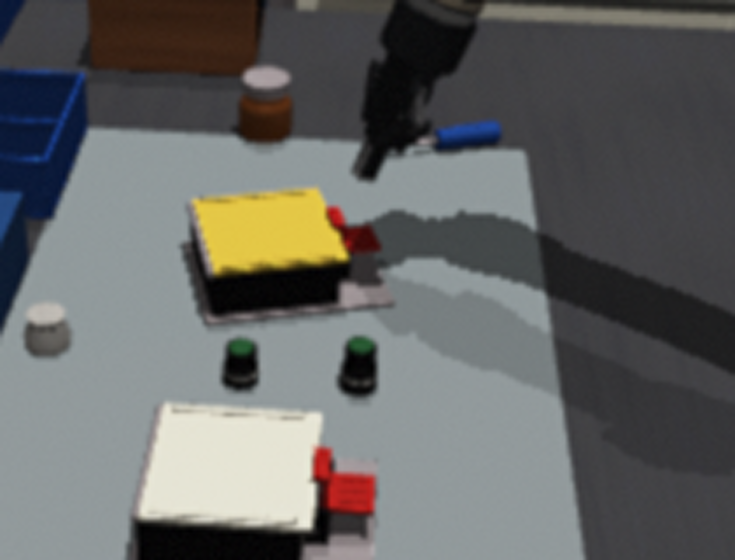

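Emit:
carry_out --series '[[[0.012, -0.005, 0, 0, 0, 0, 0], [0.025, -0.009, 0, 0, 0, 0, 0], [0.037, -0.0135, 0, 0, 0, 0, 0], [0.046, -0.017, 0, 0, 0, 0, 0], [0.049, -0.018, 0, 0, 0, 0, 0], [0.049, -0.018, 0, 0, 0, 0, 0]]]'

```text
time: 3.25
eef_pos: [0.4815, -0.1736, 0.0492]
tcp_rot: [0.516, 0.483, -0.32, 0.631]
wrist_force: [-0.3, 0.5, 0.6]
opening: -0.003
```

Run:
```python
from h import *
import cv2
s=arm.get_state();print({k:np.round(s[k],4) for k in ["joint_pos","eef_pos","wrist_force"]})
a=viewer.capture("wrist");cv2.imwrite("pics/w2.png",cv2.resize(a[170:300,170:340,::-1],None,fx=4,fy=4))
R=Rn.from_quat(s["tcp_rot"]).as_matrix()
m=viewer.camera_model("wrist");T=m["T_tool_cam"]
q=(.5664,-.1488,.2746)
for P in [(-.091,0,.036),(-.108,.02,.036),(-.108,-.02,.036),(-.062,.064,.055),(-.062,-.064,.055)]:
    w=world(q,[P])[0]; t=R.T@(w-s["eef_pos"]); c=T[:3,:3].T@(t-T[:3,3])
    th=np.arctan2(np.hypot(c[0],c[1]),c[2]);r=m["fx"]*th/np.hypot(c[0],c[1]);print(P,m["cx"]+r*c[0],m["cy"]+r*c[1])
```

```text
{'joint_pos': array([ 0.6782,  0.6682, -0.3515,  2.2157, -0.4793,  0.0213, -0.3828]), 'eef_pos': array([ 0.4815, -0.1736,  0.0492]), 'wrist_force': array([-0.3011,  0.4638,  0.617 ])}
(-0.091, 0, 0.036) 251.46551583749837 252.23498789224658
(-0.108, 0.02, 0.036) 218.4616381517317 278.79604502046493
(-0.108, -0.02, 0.036) 284.1210546279834 279.4219845067357
(-0.062, 0.064, 0.055) 137.0049216285797 202.9657709874942
(-0.062, -0.064, 0.055) 366.84371223757717 204.93450958347475
```

View pics/w2.png

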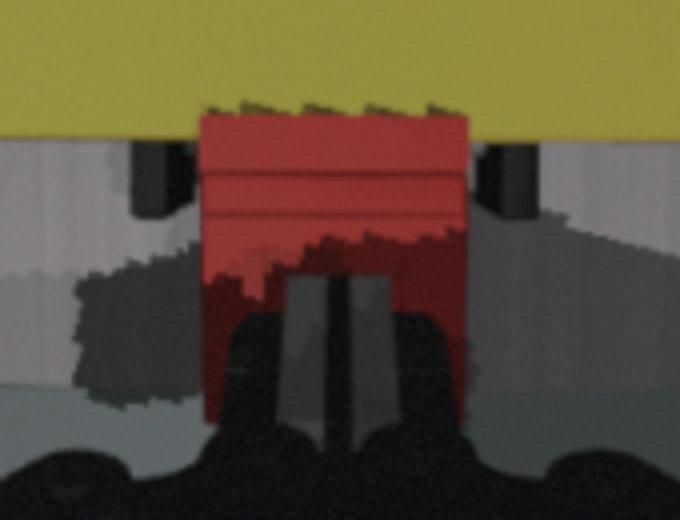

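Emit:
carry_out --series '[[[0, 0, 0, 0, 0, -5, 0], [0, 0, 0, 0, 0, -10, 0], [0.004, -0.0015, 0, 0, 0, -10, 0], [0.0075, -0.003, 0, 0, 0, -10, 0], [0.0075, -0.003, 0, 0, 0, -10, 0]]]'

```text
time: 3.92
eef_pos: [0.4797, -0.1737, 0.0403]
tcp_rot: [0.473, 0.527, -0.374, 0.599]
wrist_force: [-0.2, -0.4, 0.3]
opening: 0.004
```

Run:
```python
from h import *
s=arm.get_state();print({k:np.round(s[k],4) for k in ["joint_pos","eef_pos","wrist_force"]})
print(Rn.from_quat(s["tcp_rot"]).as_matrix().round(3))
```

```text
{'joint_pos': array([ 0.3614,  0.6604,  0.0103,  2.1218, -0.4758,  0.2486, -0.465 ]), 'eef_pos': array([ 0.4797, -0.1737,  0.0403]), 'wrist_force': array([-0.1537, -0.419 ,  0.3089])}
[[ 0.165  0.946  0.278]
 [ 0.05   0.273 -0.961]
 [-0.985  0.173 -0.002]]
```

Emit:
carry_out --series '[[[0.002, -0.0003, 0, 0, 0, 0, 0], [0.004, -0.0007, 0, 0, 0, 0, 0], [0.006, -0.001, 0, 0, 0, 0, 0], [0.007, -0.0012, 0, 0, 0, 0, 0], [0.007, -0.0012, 0, 0, 0, 0, 0]]]'

```text
time: 4.55
eef_pos: [0.4812, -0.1733, 0.0339]
tcp_rot: [0.472, 0.527, -0.374, 0.6]
wrist_force: [-2.3, -0.8, 1.7]
opening: -0.002
```

Run:
```python
from h import *
import cv2
s=arm.get_state();print({k:np.round(s[k],4) for k in ["eef_pos","wrist_force"]})
a=viewer.capture("wrist");cv2.imwrite("pics/w3.png",a[:,:,::-1])
```

```text
{'eef_pos': array([ 0.4812, -0.1733,  0.0339]), 'wrist_force': array([-2.3314, -0.8322,  1.6813])}
```

View pics/w3.png

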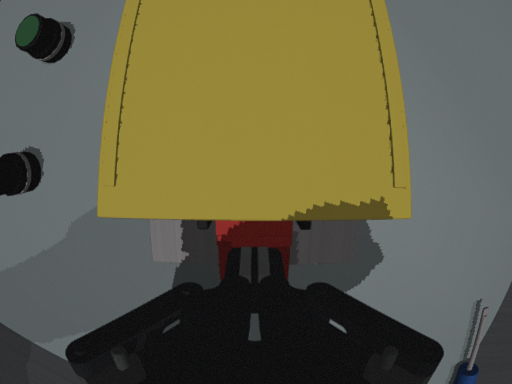

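Emit:
carry_out --series '[[[0.0015, -0.0003, 0, 0, 0, 0, 0], [0.003, -0.0005, 0, 0, 0, 0, 0], [0.003, -0.0005, 0, 0, 0, 0, 0]]]'

```text
time: 4.97
eef_pos: [0.4807, -0.1733, 0.0309]
tcp_rot: [0.472, 0.527, -0.374, 0.6]
wrist_force: [-3.3, -1.3, 4.7]
opening: 0.001
```

Run:
```python
from h import *
import cv2
s=arm.get_state();print({k:np.round(s[k],4) for k in ["eef_pos","wrist_force","joint_pos"]})
b=viewer.capture("side");cv2.imwrite("pics/s3.png",cv2.resize(b[100:260,180:390,::-1],None,fx=3.5,fy=3.5,interpolation=cv2.INTER_CUBIC))
```

```text
{'eef_pos': array([ 0.4807, -0.1733,  0.0309]), 'wrist_force': array([-3.2548, -1.2994,  4.7171]), 'joint_pos': array([ 0.3684,  0.6796, -0.0035,  2.1245, -0.4812,  0.2234, -0.4579])}
```

View pics/s3.png

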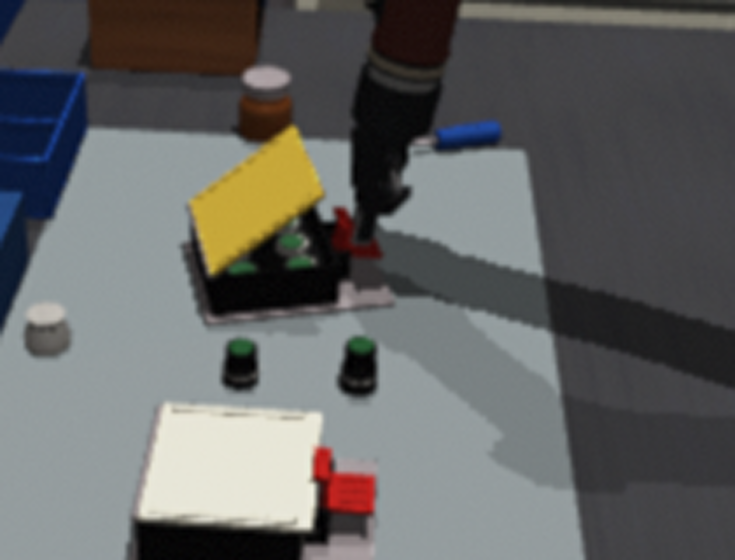

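Emit:
carry_out --series '[[[-0.01, -0.002, 0, 0, 0, 0, 0], [-0.025, -0.01, 0, 0, 0, 0, 0], [-0.05, -0.02, 0, 0, 0, 0, 0], [-0.075, -0.025, 0, 0, 0, 0, 0], [-0.1, -0.03, 0, 0, 0, 0, 0], [-0.105, -0.03, 0, 0, 0, 0, 0], [-0.105, -0.03, 0, 0, 0, 0, 0], [-0.105, -0.03, 0, 0, 0, 0, 0], [-0.105, -0.03, 0, 0, 0, 0, 0], [-0.105, -0.03, 0, 0, 0, 0, 0], [-0.105, -0.03, 0, 0, 0, 0, 0], [-0.105, -0.03, 0, 0, 0, 0, 0]]]'

```text
time: 6.52
eef_pos: [0.4355, -0.1865, 0.129]
tcp_rot: [0.472, 0.527, -0.373, 0.6]
wrist_force: [0.3, -0.4, 0.7]
opening: -0.004
```

Run:
```python
from h import *
import cv2
s=arm.get_state();print({k:np.round(s[k],4) for k in ["eef_pos","wrist_force","joint_pos"]})
R=Rn.from_quat(s["tcp_rot"]).as_matrix();print(R.round(3))
q=(.5664,-.1488,.2746)
c,sn=np.cos(q[2]),np.sin(q[2]);d=s["eef_pos"]-[q[0],q[1],0];print("case frame tcp",c*d[0]+sn*d[1],-sn*d[0]+c*d[1],d[2])
a=viewer.capture("wrist");b=viewer.capture("side")
cv2.imwrite("pics/w4.png",a[:,:,::-1]);cv2.imwrite("pics/s4.png",cv2.resize(b[100:260,180:390,::-1],None,fx=3.5,fy=3.5,interpolation=cv2.INTER_CUBIC))
for th in (.9,1.0,1.05,1.1,1.2):
  for y in(.064,-.064):
    print(th,y,(proj("side",world(q,[(.063-.125*np.cos(th)-.0*np.sin(th),y,.0505+.125*np.sin(th))]))[0]-[180,100])*3.5)
```

```text
{'eef_pos': array([ 0.4355, -0.1865,  0.129 ]), 'wrist_force': array([ 0.2577, -0.3744,  0.6797]), 'joint_pos': array([ 0.3511,  0.4579,  0.1126,  2.148 , -0.4004,  0.4383, -0.4829])}
[[ 0.167  0.945  0.28 ]
 [ 0.049  0.276 -0.96 ]
 [-0.985  0.174 -0.   ]]
case frame tcp -0.13620542132969804 -0.0007495248263018756 0.1290109159371527
0.9 0.064 [298.84203147 172.7647691 ]
0.9 -0.064 [270.26561481 105.99918138]
1.0 0.064 [287.59991962 166.39662207]
1.0 -0.064 [259.77832636  99.82724139]
1.05 0.064 [281.6321111  163.61009918]
1.05 -0.064 [254.22189823  97.11780507]
1.1 0.064 [275.45331269 161.10190606]
1.1 -0.064 [248.47576442  94.67196383]
1.2 0.064 [262.52857449 156.95578446]
1.2 -0.064 [236.47547485  90.60445273]
```

View pics/w4.png

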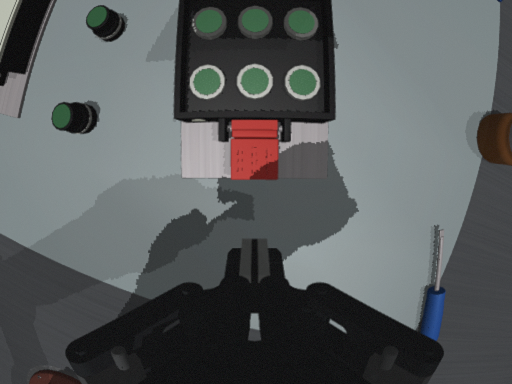

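View pics/s4.png

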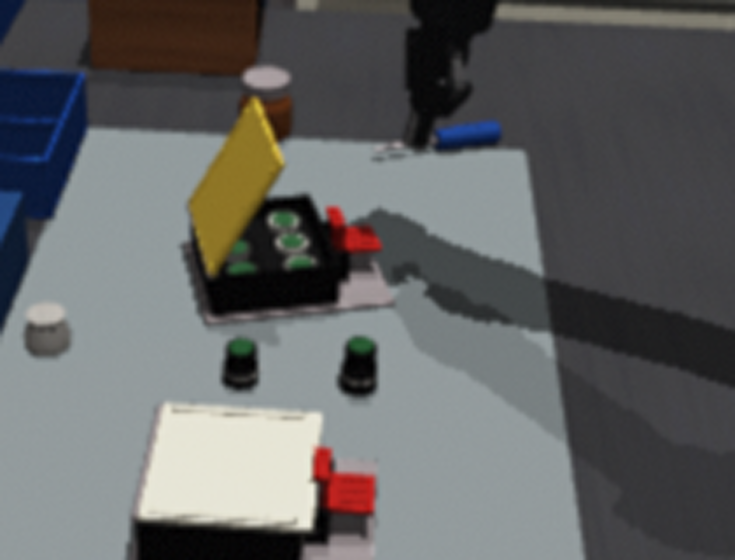

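Emit:
carry_out --series '[[[-0.01, 0.02, 0, 0, 0, 0, 0], [-0.012, 0.05, 0, 0, 0, 0, 0], [-0.005, 0.085, 0.001, 0, 0, 0, 0], [-0.001, 0.11, 0.001, 0, 0, 0, 0], [0.001, 0.122, 0.001, 0, 0, 0, 0], [0.003, 0.132, 0.001, 0, 0, 0, 0], [0.005, 0.142, 0.001, 0, 0, 0, 0], [0.0065, 0.152, 0.001, 0, 0, 0, 0], [0.008, 0.162, 0.0015, 0, 0, 0, 0], [0.008, 0.162, 0.0015, 0, 0, 0, 0]]]'

```text
time: 7.88
eef_pos: [0.5916, -0.1423, 0.1494]
tcp_rot: [0.472, 0.526, -0.373, 0.601]
wrist_force: [-0.6, 0.2, -0.4]
opening: -0.003
```

```bash
cat > st.py <<'E'
from h import *
import cv2,sys
n=sys.argv[1]
s=arm.get_state();print({k:np.round(s[k],4) for k in ["time","eef_pos","wrist_force","joint_pos"]})
R=Rn.from_quat(s["tcp_rot"]).as_matrix();print(R.round(3))
q=(.5664,-.1488,.2746)
c,sn=np.cos(q[2]),np.sin(q[2]);d=s["eef_pos"]-[q[0],q[1],0];print("case frame tcp",c*d[0]+sn*d[1],-sn*d[0]+c*d[1],d[2])
b=viewer.capture("side")
cv2.imwrite(f"pics/s{n}.png",cv2.resize(b[100:260,180:390,::-1],None,fx=3.5,fy=3.5,interpolation=cv2.INTER_CUBIC))
E
python3 st.py 5
```

```text
{'time': np.float64(7.875), 'eef_pos': array([ 0.5916, -0.1423,  0.1494]), 'wrist_force': array([-0.6048,  0.2293, -0.4046]), 'joint_pos': array([ 0.111 ,  0.5868,  0.2074,  1.7894, -0.3453,  0.6532, -0.7475])}
[[ 0.168  0.945  0.281]
 [ 0.049  0.277 -0.96 ]
 [-0.985  0.175  0.   ]]
case frame tcp 0.02598830988366929 -0.0005604539394396153 0.14942627642562092
```

View pics/s5.png

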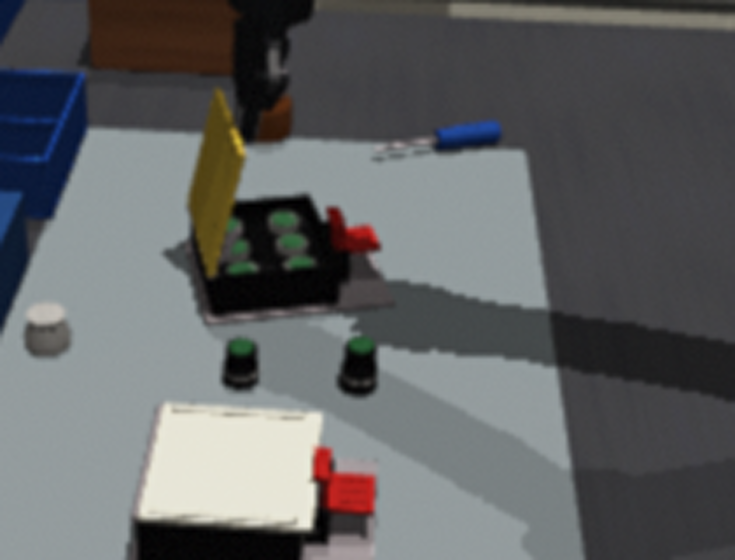

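Emit:
carry_out --series '[[[0.0015, 0.008, 0, 0, 0, 0, 0], [0.003, 0.016, 0, 0, 0, 0, 0], [0.0045, 0.024, 0, 0, 0, 0, 0], [0.0055, 0.031, 0, 0, 0, 0, 0], [0.0065, 0.037, 0, 0, 0, 0, 0], [0.0075, 0.043, 0, 0, 0, 0, 0], [0.0085, 0.048, 0, 0, 0, 0, 0], [0.009, 0.051, 0, 0, 0, 0, 0], [0.009, 0.051, 0, 0, 0, 0, 0]]]'

```text
time: 9.05
eef_pos: [0.6405, -0.1282, 0.1494]
tcp_rot: [0.472, 0.526, -0.373, 0.601]
wrist_force: [0.5, -0.2, 0.2]
opening: 0.001
```

```bash
python3 st.py 6
```

```text
{'time': np.float64(9.05), 'eef_pos': array([ 0.6405, -0.1282,  0.1494]), 'wrist_force': array([ 0.463 , -0.244 ,  0.1989]), 'joint_pos': array([ 0.0662,  0.6468,  0.2235,  1.6631, -0.3389,  0.718 , -0.8089])}
[[ 0.167  0.945  0.28 ]
 [ 0.049  0.276 -0.96 ]
 [-0.985  0.174  0.   ]]
case frame tcp 0.07693226512480072 -0.00022755302227928098 0.14944550383683125
```

View pics/s6.png

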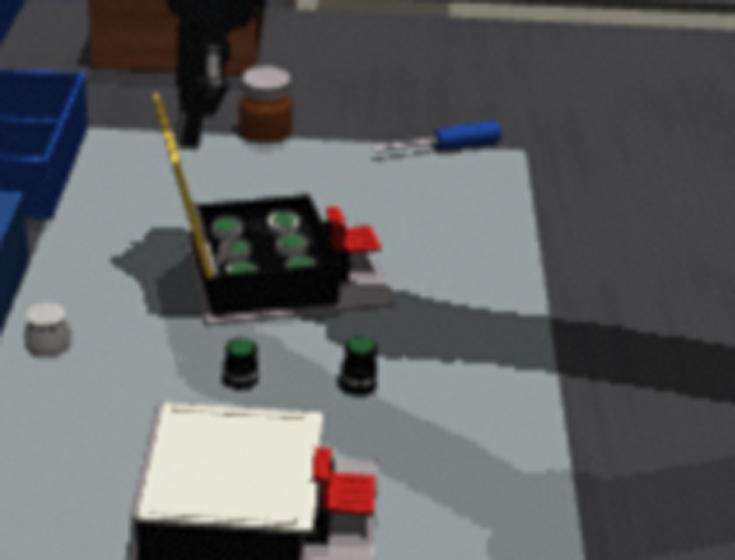

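Run:
```python
from h import *
q=(.5664,-.1488,.2746)
for th in (1.7,1.75,1.8,1.85,1.92,2.0):
    print(th,[((proj("side",world(q,[(.063-.125*np.cos(th),y,.0505+.125*np.sin(th))]))[0]-[180,100])*3.5).round(1).tolist() for y in (.064,-.064)])
print([((proj("side",world(q,[(.063,y,.0505)]))[0]-[180,100])*3.5).round(1).tolist() for y in (.064,-.064)])
```

```text
1.7 [[191.5, 155.1], [170.8, 88.1]]
1.75 [[184.3, 156.7], [164.2, 89.6]]
1.8 [[177.1, 158.6], [157.6, 91.3]]
1.85 [[170.1, 160.8], [151.2, 93.3]]
1.92 [[160.4, 164.4], [142.3, 96.7]]
2.0 [[149.7, 169.2], [132.4, 101.2]]
[[211.4, 274.7], [190.5, 202.5]]
```

Emit:
carry_out --series '[[[0.0005, 0.003, 0, 0, 0, 0, 0], [0.001, 0.006, 0, 0, 0, 0, 0], [0.001, 0.006, 0, 0, 0, 0, 0]]]'

```text
time: 9.48
eef_pos: [0.6464, -0.1264, 0.1495]
tcp_rot: [0.472, 0.527, -0.373, 0.601]
wrist_force: [0.3, 0.5, 0.1]
opening: 0.005
```

```bash
python3 st.py 7
```

```text
{'time': np.float64(9.475), 'eef_pos': array([ 0.6464, -0.1264,  0.1495]), 'wrist_force': array([0.2513, 0.4968, 0.1046]), 'joint_pos': array([ 0.0615,  0.6542,  0.2252,  1.6473, -0.3382,  0.7262, -0.8158])}
[[ 0.167  0.945  0.28 ]
 [ 0.049  0.276 -0.96 ]
 [-0.985  0.174 -0.   ]]
case frame tcp 0.08304648097926291 -9.86883290651705e-05 0.1494561823720206
```

View pics/s7.png

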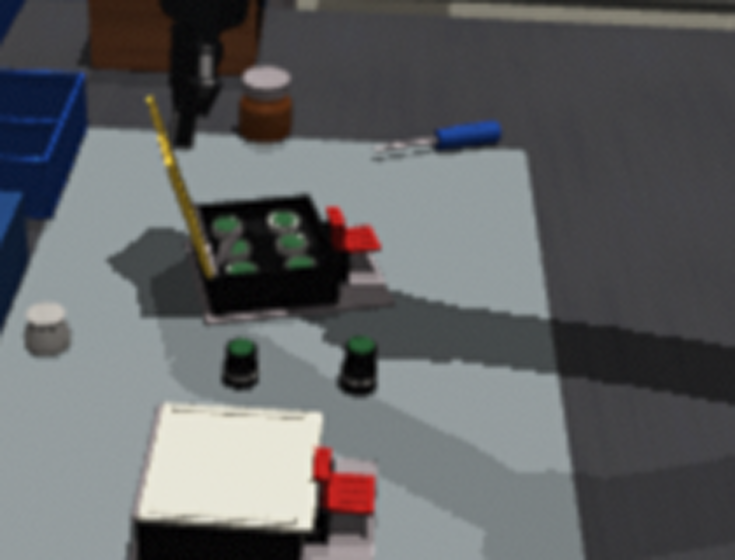

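Emit:
carry_out --series '[[[0.0005, 0.002, 0, 0, 0, 0, 0], [0.0007, 0.004, 0, 0, 0, 0, 0], [0.0007, 0.004, 0, 0, 0, 0, 0]]]'

```text
time: 9.9
eef_pos: [0.6501, -0.1253, 0.1494]
tcp_rot: [0.472, 0.527, -0.373, 0.601]
wrist_force: [0.7, 0.9, 0.6]
opening: -0.002
```

```bash
python3 st.py 8
```

```text
{'time': np.float64(9.9), 'eef_pos': array([ 0.6501, -0.1253,  0.1494]), 'wrist_force': array([0.7002, 0.9356, 0.6392]), 'joint_pos': array([ 0.0585,  0.6591,  0.2264,  1.6369, -0.3378,  0.7317, -0.8204])}
[[ 0.167  0.945  0.28 ]
 [ 0.049  0.276 -0.96 ]
 [-0.985  0.174 -0.   ]]
case frame tcp 0.08696498832977545 -0.00010894623074231974 0.14943198894684628
```

View pics/s8.png

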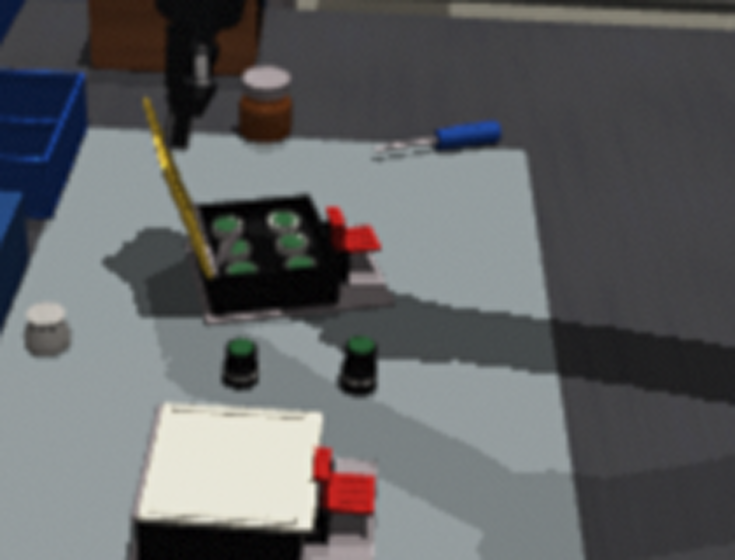

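Emit:
carry_out --series '[[[0.0003, 0.0015, 0, 0, 0, 0, 0], [0.0005, 0.003, 0, 0, 0, 0, 0], [0.0005, 0.003, 0, 0, 0, 0, 0]]]'

```text
time: 10.32
eef_pos: [0.653, -0.1245, 0.1495]
tcp_rot: [0.472, 0.527, -0.373, 0.601]
wrist_force: [0.2, 0.4, 0.3]
opening: -0.0
```

```bash
python3 st.py 9
```

```text
{'time': np.float64(10.325), 'eef_pos': array([ 0.653 , -0.1245,  0.1495]), 'wrist_force': array([0.1673, 0.3755, 0.2649]), 'joint_pos': array([ 0.0563,  0.6628,  0.2273,  1.629 , -0.3375,  0.7359, -0.8238])}
[[ 0.167  0.945  0.28 ]
 [ 0.049  0.276 -0.96 ]
 [-0.985  0.174 -0.   ]]
case frame tcp 0.08994821895437835 -9.019417418883874e-05 0.1494784289511078
```

View pics/s9.png

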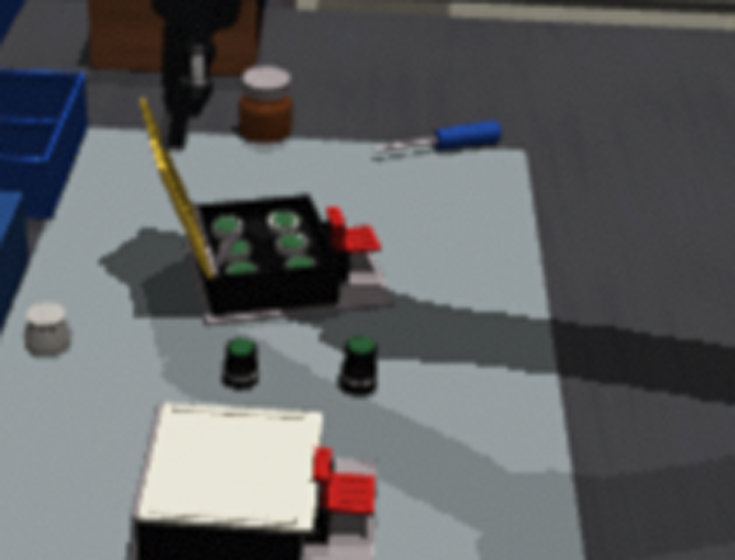

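Emit:
carry_out --series '[[[0.0003, 0.0015, 0, 0, 0, 0, 0], [0.0005, 0.0025, 0, 0, 0, 0, 0], [0.0005, 0.0025, 0, 0, 0, 0, 0]]]'

```text
time: 10.75
eef_pos: [0.654, -0.1244, 0.1493]
tcp_rot: [0.472, 0.527, -0.374, 0.6]
wrist_force: [-4.6, -1.2, 2.6]
opening: -0.002
```

```bash
python3 st.py 10
```

```text
{'time': np.float64(10.75), 'eef_pos': array([ 0.654 , -0.1244,  0.1493]), 'wrist_force': array([-4.5777, -1.1997,  2.6416]), 'joint_pos': array([ 0.0549,  0.6654,  0.2289,  1.6238, -0.3365,  0.741 , -0.8266])}
[[ 0.164  0.946  0.28 ]
 [ 0.049  0.275 -0.96 ]
 [-0.985  0.171 -0.001]]
case frame tcp 0.09096640388103289 -0.00028389948450319516 0.14926450638595776
```

View pics/s10.png

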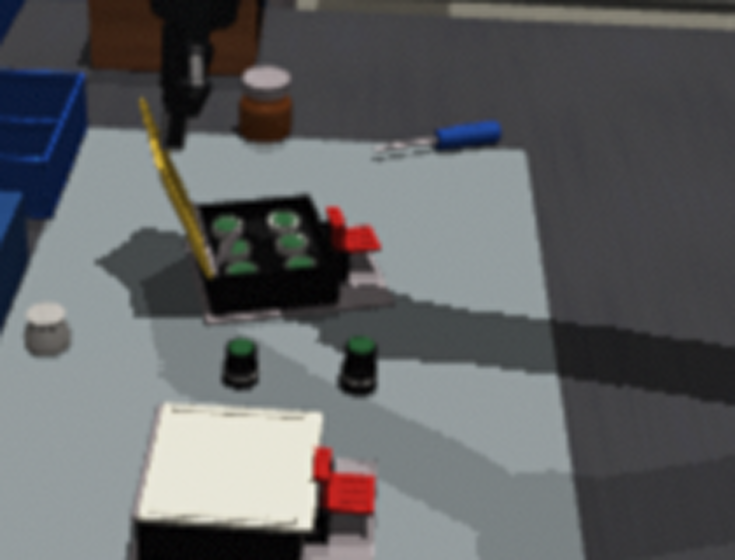

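Stop force reached (about 4.7 N). Lid edge at pixel (142, 98), which matches 1.92 rad. Now I retreat.

Emit:
carry_out --series '[[[-0.001, -0.006, 0, 0, 0, 0, 0], [-0.004, -0.02, 0, 0, 0, 0, 0], [-0.012, -0.045, 0, 0, 0, 0, 0], [-0.03, -0.075, 0, 0, 0, 0, 0], [-0.05, -0.11, 0, 0, 0, 0, 0], [-0.07, -0.14, 0, 0, 0, 0, 0], [-0.08, -0.16, 0, 0, 0, 0, 0], [-0.08, -0.16, 0, 0, 0, 0, 0], [-0.08, -0.16, 0, 0, 0, 0, 0]]]'

```text
time: 11.92
eef_pos: [0.4918, -0.1713, 0.2002]
tcp_rot: [0.472, 0.527, -0.373, 0.601]
wrist_force: [-0.3, -0.4, -1.1]
opening: 0.0
```

```bash
python3 st.py 11; python3 -c "
from rig import viewer
import cv2
cv2.imwrite('pics/t11.png',cv2.resize(viewer.capture('top')[140:280,80:430,::-1],None,fx=2.2,fy=2.2))"
```

```text
{'time': np.float64(11.925), 'eef_pos': array([ 0.4918, -0.1713,  0.2002]), 'wrist_force': array([-0.3129, -0.4493, -1.0905]), 'joint_pos': array([ 0.1943,  0.4035,  0.2227,  1.957 , -0.3174,  0.6767, -0.6548])}
[[ 0.168  0.945  0.281]
 [ 0.049  0.277 -0.96 ]
 [-0.985  0.175 -0.   ]]
case frame tcp -0.0779141311360754 -0.001387572906086352 0.2001592897904826
```

View pics/s11.png

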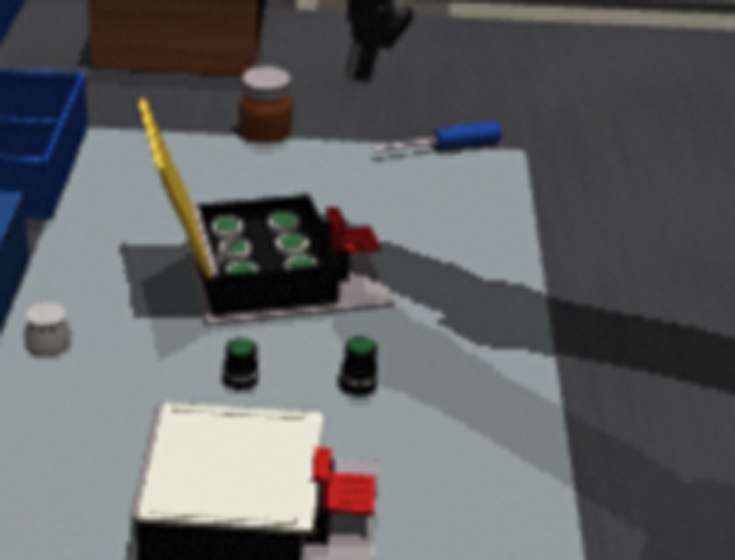

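View pics/t11.png

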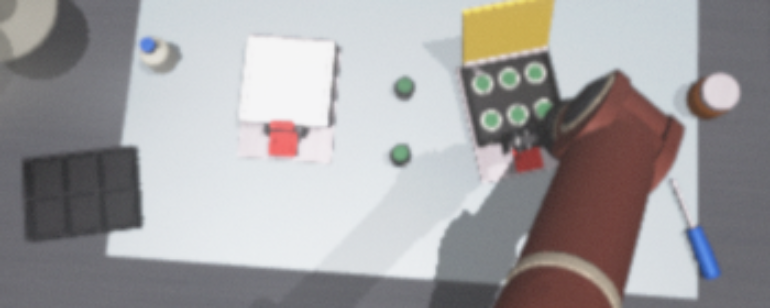

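The lid stays at its stop with its edge at (142, 98). The tab is up, nothing else has moved, and the arm is clear.

```bash
python3 -c "
from rig import workorder
print(workorder.sign_off())"
```

```text
the job is handed in; nothing more can be done
None
```

The yellow-lidded case is open with its lid against the stop, and I have handed the job in at about 12 s of the 48 s allowed.

- **Pressing the tab:** I pressed the red tab with the shut fingertips, reaching about 4.7 N, and the lid sprang up. After I let go, the side picture showed the tab back up and the lid at about 1.03 rad.
- **Pushing the lid:** I pushed the lid back in small steps until the force rose to about 4.7 N at the stop, then drew the arm clear.
- **Last checks:** The final side and top pictures put the lid edge where 1.92 rad predicts and show the tab up. By eye, the yellow case had not visibly moved, the white case was shut, and everything else in view was in its place. The gripper was touching nothing.

No check failed. One change was needed: the first tool tilt of 20° brought joint 6 close to its lower limit, so I reduced it to 10° before pressing.

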